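# Register a retaining ring in its caddy and present it over the lens jig

### The arm

A 6-joint arm with a two-finger parallel gripper is mounted at the origin on the work surface. World frame = base frame: x ahead of the robot, y to its left, z up, the work surface at z = 0. Lengths are in m, angles in rad, forces in N, time in s.
With the tool pointing down it reaches from about 0.35 to 0.775 m from the base axis. Payload 7.3 kg.
Tool frame: the origin (TCP) lies between the finger pads; the fingertips stand 22 mm ahead of it and the grasp point (between the pads) lies 3 mm ahead of it; y points along the fingers, x is the direction in which the jaws open and shut, and the axes are right-handed (so a half turn about y gives the same grasp; the last joint's range is limited). The gripper opens to 92 mm and grips with 3 to 60 N. Pads are 19 mm wide; open, the fingers measure 130 mm over their backs; the gripper's body (75 mm by 190 mm) begins 47 mm behind the grasp point.
Start: joints at [-1.304, 0.342, 1.524, -0, 1.275, -0.146], TCP at [0.211, -0.481, 0.226] pointing down, gripper open.
Joint ranges: [-2.53, 2.53], [-0.77, 2.02], [0.04, 2.7], [-1, 4.14], [0.28, 2.66], [-3.11, 3.11]. Speed limits (rad/s): [2.57, 2.57, 3.14, 3.14, 3.14, 3.14].

### API

Orientations are given as a rotation vector (axis times angle).
In Python, from workcell import r, snapshot, ticket gives the robot as it stands.
- The arm moves only by the tool move_arm, never from a script. Its argument "targets" is a list of rows, each a list of 2 entries, a list of its own where there are three numbers: the shift along the tool's x, y, z in mm, then the turn, a rotation vector about the tool's x, y, z in degrees. A call has exactly 10 rows; each row is the pose to reach, as a shift and turn from the pose commanded when the call began, along the tool's axes at that moment; what a row does not reach only later rows make up. A row lasts 1/12 s, in which the tool goes at most 41.7 mm and 7.16 degrees, less where a joint would pass 70% of its speed; a pose out of reach is approached as far as the arm can. A call with a gripper value outside its range is refused whole. "hand" is the opening, from 0 (shut) to 1 (fully open), set as the call begins (left out, the last holds). The fingers move at their own pace and stop on an object; "newtons" is the grip in N (left out, the last holds). Time passes only in rows, so rows that repeat a pose let the fingers close, or fill a call up. It gives the time, the measured TCP pose, the force and the opening at its end, in the units of the state.
- r.get_state(): the state, without advancing time (a new reading comes with each control period).
- snapshot(name): name is "side" or "top" or "wrist"; returns a dict with "image" (384x512x3 uint8, red, green, blue), "z_map" (384x512 float32, m along the optical axis (not along the pixel's ray), 0 where there is no reading), "fov_y" (degrees; the focal length in pixels is half the picture's height over the tangent of half this angle, whatever the lens; pixels are square), "cx", "cy" (the principal point, pixels), "k1" (the pictures are not rectified: a ray, as slopes to the right and down, at radius r is drawn at 1 + k1 r^2 times it, then the intrinsics apply), "extrinsics" (4x4, takes a point from world to camera coordinates). Camera axes: x right, y up, looking along -z (the intrinsics and any distortion apply to the point x, -y, -z); pixel columns grow to the right and rows downward; lengths in m; the calibration is good to about 2 mm. A picture is of the moment at which its call begins.
- ticket.close_job(): hands the job in, once; it reports no verdict.
The state is a dict: "time": time; "qpos": joint angles; "qd": joint speeds; "joint_efforts": joint torques, N m; "tcp_pos": TCP position; "orientation": TCP orientation; "wrist_force": force on the tool from outside, world axes, zero at the start; "ft_torque": the same for the moment, N m; "width": opening from 0.0 (shut) to 1.0 (fully open).
Only numpy, scipy, OpenCV 4.12 (cv2) and the standard library are available. Lean on these libraries where they do the work, as an engineer would, in place of code of your own. Each camera call takes 0.05 s, during which the arm holds its last target.

### The job

Pick up the small ring caddy by its red handle, keep it level until it is clear of the bench, then tip it in the air to about 40 degrees with its black end down so that the brass ring inside slides up against the black end. Bring the caddy level again with the ring still at the black end and finish while holding it: steady and level, centred over the lens jig (the one with the cream knob), its underside about 10 cm above the top of the jig. Keep the ring in the caddy, do not touch the jig and leave everything else on the bench where it is.

Things in the scene. Friction and masses are not known exactly. Their poses are not given: they have to be found in the camera images.
- caddy: Ring caddy: a loose, open aluminium tray, 158 mm long (its x) by 64 mm wide (its y), walls 26 mm high and 4 mm thick, floor 4 mm thick, about 0.24 kg. Origin: centre of its underside, z up. The end wall at its -x end is black (the black end, it faces roughly towards the robot); the other walls are bare metal. A bridge carries a red handle bar across the tray (along its y) over the middle. The floor is smooth: the ring begins to slide at roughly 20 degrees of tilt.
- caddy_handle (a point): Centre of the caddy's red handle bar: bar 14 mm wide (caddy x), 64 mm long (caddy y), 14 mm high, its centre 70 mm above the caddy's underside and straight above its origin; open space of 37 mm between the bar and the tray's walls below, and clear space on both sides and above. Axes as the caddy's.
- ring_center (a point): Centre of the loose knurled brass retaining ring that lies flat in the caddy: 44 mm outside, 35 mm inside, 8 mm high, 40 g; its centre is 4 mm above its underside. It starts in the middle or the far half of the tray; against the black end its centre is at caddy x = -53 mm.
- jig: Lens jig, fixed to the bench: steel base 90 mm (its x) by 120 mm (its y), two upright jaws with a lens between them and a screw with a cream knob that sticks out to its -y side, 82 mm from the centre. Origin: centre of its underside; its highest point is 66 mm above the bench.
- jig_top (a point): Top of the lens jig: point straight above its origin, 66 mm above the bench; z up.
- housing: Bystander: matte black eyepiece housing, 44 mm diameter, 46 mm high; origin centre of underside.
- hood: Bystander: copper objective hood, 64 mm diameter, 60 mm high; origin centre of underside.
- prism_plate: Bystander: flat steel prism plate 60 x 45 x 6 mm; origin centre of underside.
- ring_b: Bystander: brass retaining ring on the bench, 44 mm diameter, 8 mm high; origin centre of underside.
- ring_c: Bystander: brass retaining ring on the bench, 44 mm diameter, 8 mm high; origin centre of underside.
- driver: Bystander: yellow-handled screwdriver lying on the bench, 160 mm long.

How it is judged:
On the way, in this order (a step that is already met when the one before it is completed fails the run):
1. the caddy is lifted clear of the bench in the fingers, level, the ring not yet at the black end (height (world z) of caddy_handle above 0.11 m and angle between caddy's own z axis and vertical below 0.15 rad and x of ring_center in the frame of caddy above -0.04 m and contact force between caddy and the fingers above 0.5 N), for 0.2 s.
2. in the air the caddy is tipped to about 40 degrees (30 to 50) with the ring against the black end (height (world z) of caddy_handle above 0.11 m and angle between caddy's own z axis and vertical between 0.5236 and 0.8727 rad and x of ring_center in the frame of caddy below -0.047 m and z of ring_center in the frame of caddy below 0.02 m and contact force between caddy and the fingers above 0.5 N), for 0.3 s.
At the end, for the whole second after the job is handed in: The fingers hold the caddy level within 5 degrees and at rest, its handle centre within 30 mm sideways of the jig's centre, its underside 60 to 140 mm above the top of the jig (nothing but the fingers carries it), and the ring lies in the caddy within 6 mm of touching the black end (angle between caddy's own z axis and vertical below 0.09 rad and horizontal distance between caddy_handle and jig_top below 0.03 m and z of caddy_handle in the frame of jig_top between 0.13 and 0.21 m and linear speed of caddy below 0.02 m/s and angular speed of caddy below 0.1 rad/s and contact force between caddy and jig below 0.1 N and contact force between caddy and the fingers above 0.5 N and x of ring_center in the frame of caddy below -0.047 m and z of ring_center in the frame of caddy below 0.02 m); the arm keeps its last pose, push and grip.
It fails at once if the ring leaves the caddy (distance between ring_center and caddy above 0.085 m or z of ring_center in the frame of caddy above 0.045 m).
It fails at once if the caddy is tipped far over (beyond 60 degrees) (angle between caddy's own z axis and vertical above 1.05 rad).
It fails at once if the jig is touched (contact force between jig and anything else above 1 N).
It fails at once if another thing on the bench (housing, hood, prism plate, rings, screwdriver) is moved by more than 20 mm (distance of any of housing, hood, prism_plate, ring_b, ring_c, driver from where it was at the start of the episode above 0.02 m).
It also fails if it takes over 51 s, if anything falls off the work surface, if the arm or the gripper's body presses on something with over 40 N, if the wrist force passes 120 N, or if a joint passes its speed limit or range.

## Working session

There is one attempt and no reset: what is moved stays moved. The work goes in short steps, Python scripts to look and compute and a tool call to move; the robot and the scene stay as the last step left them, time stands still between calls to the robot, and variables do not carry over. Pictures are saved under pics/ and viewed, and the job is handed in when it is done.

Besides the shell and the picture viewer there is one more tool, called after "Request:" in YAML: its name, and indented under it one key for each argument. move_arm: Moves the arm, as the interface text tells. Its arguments: {"type":"object","properties":{"targets":{"type":"array","items":{"type":"array"}},"hand":{"type":"number"},"newtons":{"type":"number"}},"required":["targets"]}

```bash
mkdir -p pics; ls
python3 - <<'E'
from workcell import r, snapshot
import cv2
print(r.get_state())
for n in ("side","top","wrist"):
    s=snapshot(n); cv2.imwrite(f"pics/{n}0.png",s["image"][:,:,::-1])
    print(n,{k:v for k,v in s.items() if k not in("image","z_map")})
E
```

```text
pics
{'time': 0.0, 'qpos': array([-1.30402720e+00,  3.42704915e-01,  1.52502396e+00,  1.68150828e-05,
        1.27536092e+00, -1.46008630e-01]), 'qd': array([-1.26949320e-05,  2.35868296e-03,  6.94657947e-04,  5.44199397e-04,
        2.27935616e-03, -1.35826413e-03]), 'joint_efforts': array([ 8.46718194e-05, -4.31249428e+01, -2.44218224e+01,  7.16831814e-02,
        5.60270820e-02, -1.23723808e-04]), 'tcp_pos': array([ 0.21052114, -0.48050677,  0.22535177]), 'orientation': array([-1.37563189,  0.90078164, -0.89895636]), 'wrist_force': array([ 0.1362213 , -0.47497134,  0.34541965]), 'ft_torque': array([-0.06000574, -0.06941933, -0.06958028]), 'width': 0.9987131664468317}
side {'fov_y': 45.91180716367474, 'cx': 253.41375927486928, 'cy': 192.60253726382115, 'k1': 0.01639811476294345, 'extrinsics': array([[-0.98629765, -0.16351256, -0.02192236,  0.61975602],
       [ 0.06410128, -0.50226903,  0.86233222, -0.08765655],
       [-0.15201307,  0.84911099,  0.50586813, -0.97832327],
       [ 0.        ,  0.        ,  0.        ,  1.        ]])}
top {'fov_y': 46.75155556562736, 'cx': 252.03598837124332, 'cy': 193.6727701468696, 'k1': -0.03550679324570127, 'extrinsics': array([[ 0.00195153, -0.99983039,  0.01831344, -0.01643441],
       [ 0.9837912 ,  0.00520332,  0.17924229, -0.63590114],
       [-0.17930718,  0.01766681,  0.98363449, -0.95432132],
       [ 0.        ,  0.        ,  0.        ,  1.        ]])}
wrist {'fov_y': 70.52959268493858, 'cx': 253.61189657229872, 'cy': 190.38964807086887, 'k1': 0.004318071688093203, 'extrinsics': array([[ 0.40135716, -0.91592034, -0.00153702, -0.52453072],
       [ 0.88320966,  0.3874667 , -0.2642163 ,  0.03279982],
       [ 0.24259662,  0.10468759,  0.96446223, -0.39000424],
       [ 0.        ,  0.        ,  0.        ,  1.        ]])}
```

View pics/side0.png

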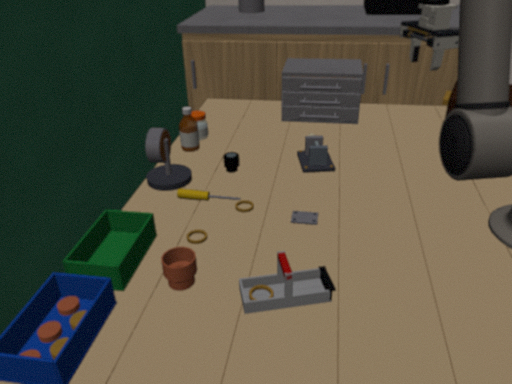

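View pics/top0.png

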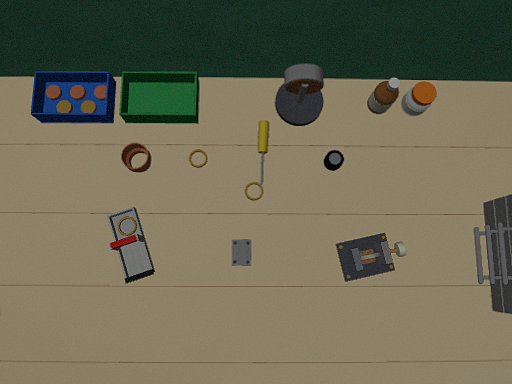

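Run:
```python
from workcell import r
from scipy.spatial.transform import Rotation as R
print(R.from_rotvec(r.get_state()['orientation']).as_matrix().round(3))
```

```text
[[ 0.401 -0.     0.916]
 [-0.916  0.001  0.401]
 [-0.001 -1.     0.   ]]
```

```bash
cat > h.py <<'E'
import numpy as np, cv2
from workcell import r, snapshot
def K(s):
    f=192/np.tan(np.radians(s["fov_y"])/2); return f
def ray(s,u,v):
    f=K(s); p=np.array([(u-s["cx"])/f,(v-s["cy"])/f]); q=p.copy()
    for _ in range(20): q=p/(1+s["k1"]*(q@q))
    E=s["extrinsics"]; d=E[:3,:3].T@np.array([q[0],-q[1],-1]); o=-E[:3,:3].T@E[:3,3]
    return o,d
def onz(s,u,v,z):
    o,d=ray(s,u,v); return o+d*(z-o[2])/d[2]
def depthpt(s,u,v):
    o,d=ray(s,u,v); return o+d*s["z_map"][int(round(v)),int(round(u))]
def tri(a,b):
    A=np.zeros((3,3));B=np.zeros(3)
    for o,d in(a,b):
        d=d/np.linalg.norm(d);P=np.eye(3)-np.outer(d,d);A+=P;B+=P@o
    x=np.linalg.solve(A,B); return x,[np.linalg.norm(np.cross(x-o,d/np.linalg.norm(d))) for o,d in(a,b)]
def proj(s,p):
    E=s["extrinsics"];c=E[:3,:3]@p+E[:3,3];q=np.array([c[0],-c[1]])/-c[2];q=q*(1+s["k1"]*(q@q));f=K(s)
    return q[0]*f+s["cx"],q[1]*f+s["cy"]
def red(s,roi):
    h=cv2.cvtColor(s["image"],cv2.COLOR_RGB2HSV);m=(((h[...,0]<6)|(h[...,0]>174))&(h[...,1]>190)&(h[...,2]>70)).astype(np.uint8)
    z=np.zeros_like(m);u0,u1,v0,v1=roi;z[v0:v1,u0:u1]=m[v0:v1,u0:u1];return z
E
python3 - <<'E'
from h import *
S=snapshot("side");T=snapshot("top")
for n,s,roi in(("side",S,(260,310,245,285)),("top",T,(100,150,228,258))):
    m=red(s,roi);v,u=np.nonzero(m);print(n,len(u),u.mean(),v.mean(),cv2.minAreaRect(np.c_[u,v].astype(np.float32)))
    pts=np.array([depthpt(s,a,b) for a,b in zip(u,v)]);print(np.median(pts,0),pts[:,2].max())
    if n=="top":
        P=np.array([onz(s,a,b,.077) for a,b in zip(u,v)])[:,:2];rr=cv2.minAreaRect((P*1000).astype(np.float32));print(rr)
    globals()[n]=ray(s,u.mean(),v.mean())
print(tri(side,top))
a=T["image"][195:295,95:165];b=T["image"][220:290,325:415]
cv2.imwrite("pics/ca.png",cv2.resize(a[:,:,::-1],None,fx=6,fy=6,interpolation=2))
cv2.imwrite("pics/ji.png",cv2.resize(b[:,:,::-1],None,fx=8,fy=8,interpolation=2))
cv2.imwrite("pics/cs.png",cv2.resize(S["image"][245:315,230:345,::-1],None,fx=6,fy=6,interpolation=2))
E
```

```text
side 132 283.9318181818182 262.8181818181818 ((283.8999938964844, 262.6999816894531), (19.60611915588379, 6.957010269165039), 71.56504821777344)
[0.52791915 0.27029547 0.07852106] 0.5840781375695426
top 149 123.02013422818791 241.30872483221478 ((122.94999694824219, 241.34999084472656), (5.692099571228027, 25.61444854736328), 71.56504821777344)
[0.52555418 0.26854231 0.07768304] 0.08263246890400744
((524.9801635742188, 268.26287841796875), (12.602343559265137, 55.18468475341797), 18.987043380737305)
(array([0.52661439, 0.26839327, 0.07643341]), [np.float64(0.0015194538186149103), np.float64(0.0015194538186150792)])
```

View pics/ca.png

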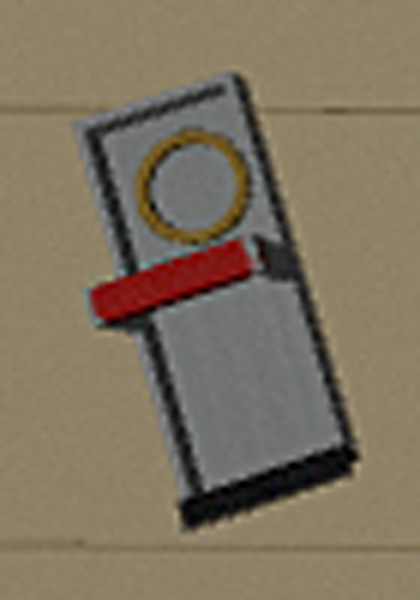

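View pics/ji.png

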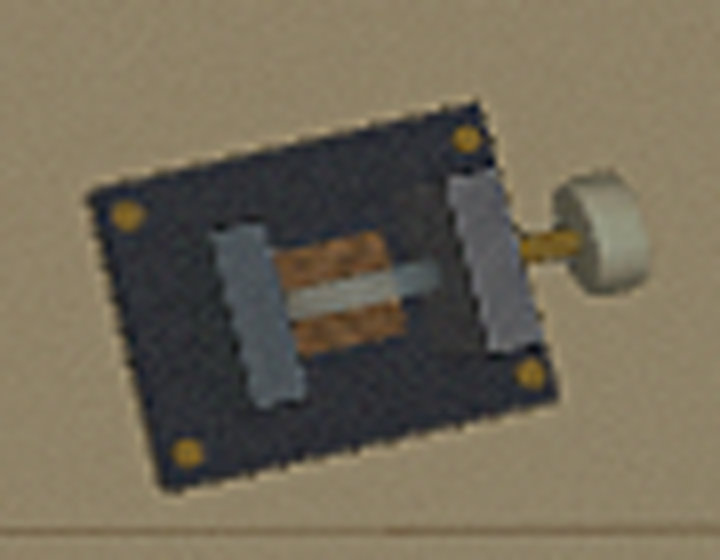

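View pics/cs.png

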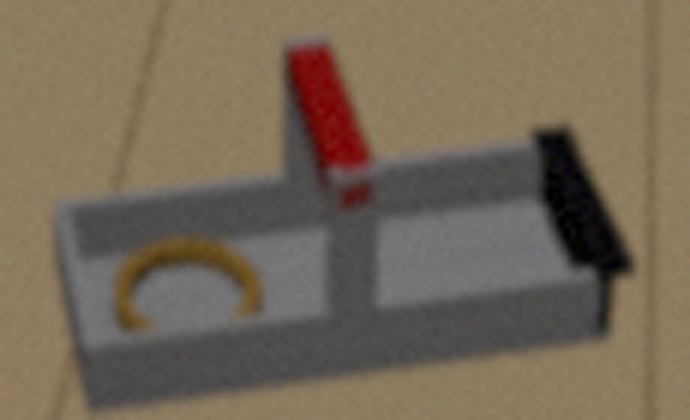

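Run:
```python
from h import *
T=snapshot("top");S=snapshot("side")
def c(p,f,o): return (p[0]+.5)/f-.5+o[0],(p[1]+.5)/f-.5+o[1]
C=np.array([onz(T,*c(p,6,(95,195)),.026) for p in((78,122),(240,75),(355,455),(183,528))]);print(C.round(3),C.mean(0))
ax=(C[0]+C[1]-C[2]-C[3]);print("yaw caddy",np.degrees(np.arctan2(ax[1],ax[0])),np.linalg.norm(ax)/2)
q=[c(p,8,(325,220)) for p in((90,190),(478,102),(557,400),(165,492))]
print([depthpt(T,*c(p,8,(325,220))).round(4) for p in((120,300),(300,450),(260,160))])
for z in(0,.012,):
    J=np.array([onz(T,*p,z) for p in q]);print(J.round(3),J.mean(0));ax=J[0]-J[1]+J[3]-J[2];print(np.degrees(np.arctan2(ax[1],ax[0])),np.linalg.norm(ax)/2, np.linalg.norm(J[0]-J[3]))
print([depthpt(T,*c(p,8,(325,220))).round(4) for p in((260,310),(500,260),(605,240))])
from scipy.spatial.transform import Rotation as R
st=r.get_state();M=R.from_rotvec(st['orientation']).as_matrix();print(M.T@(np.array([.5255,.2683,.1])-st['tcp_pos'])*1000)
```

```text
[[0.59  0.321 0.026]
 [0.608 0.259 0.026]
 [0.463 0.209 0.026]
 [0.435 0.273 0.026]] [0.52416534 0.2653798  0.026     ]
yaw caddy 18.28648062904453 0.15785706535708344
[array([ 0.4949, -0.2196,  0.0125]), array([ 0.4517, -0.2711,  0.0113]), array([ 0.5357, -0.2621,  0.0133])]
[[ 0.528 -0.214  0.   ]
 [ 0.554 -0.332  0.   ]
 [ 0.466 -0.351  0.   ]
 [ 0.44  -0.234  0.   ]] [ 0.49687009 -0.28285516  0.        ]
102.67294671215456 0.12053752265201134 0.09027489700292322
[[ 0.527 -0.212  0.012]
 [ 0.553 -0.328  0.012]
 [ 0.466 -0.347  0.012]
 [ 0.44  -0.231  0.012]] [ 0.49638734 -0.2795891   0.012     ]
102.67294671215454 0.11916385573398301 0.08924610831693591
[array([ 0.4901, -0.2473,  0.0651]), array([ 0.5038, -0.3147,  0.0667]), array([ 0.5098, -0.3478,  0.0578])]
[-559.85984457  126.0472443   588.96592101]
```

Request:
move_arm:
  targets:
    - [[-5,0,15],[0,-3,0]]
    - [[-20,0,45],[0,-8,0]]
    - [[-45,0,75],[0,-14,0]]
    - [[-70,0,105],[0,-20,0]]
    - [[-98,0,134],[0,-26,0]]
    - [[-126,0,163],[0,-32,0]]
    - [[-154,0,192],[0,-38,0]]
    - [[-182,0,221],[0,-44,0]]
    - [[-210,0,250],[0,-50,0]]
    - [[-230,0,270],[0,-54,0]]
  hand: 1
  newtons: 30

```text
time: 1.18
tcp_pos: [0.3661, -0.1591, 0.2262]
orientation: [-1.564, 0.164, -0.165]
wrist_force: [0.7, 0.4, -0.6]
width: 0.997
```

```bash
cat >> h.py <<'E'
from scipy.spatial.transform import Rotation as R
def rel(p,yaw,tilt=0):
    "shift mm / turn deg from measured pose to TCP p, tool x at heading yaw, pitched by tilt about caddy y"
    st=r.get_state();M=R.from_rotvec(st['orientation'])
    y=np.radians(yaw);x=np.array([np.cos(y),np.sin(y),0]);B=np.c_[x,[0,0,-1],np.cross(x,[0,0,-1])]
    G=R.from_matrix(B)*R.from_rotvec([0,0,np.radians(tilt)])
    print("t",st['time'],"tcp",st['tcp_pos'].round(4),"q",st['qpos'].round(3),"F",st['wrist_force'].round(1),"w",round(st['width'],3))
    Mm=M.as_matrix();print("heading",np.degrees(np.arctan2(Mm[1,0],Mm[0,0])).round(2),"toolx z",Mm[2,0].round(4),"tooly",Mm[:,1].round(4))
    print("shift",(M.inv().apply(np.array(p)-st['tcp_pos'])*1000).round(1),"turn",np.degrees((M.inv()*G).as_rotvec()).round(2))
E
python3 -c "
from h import *
rel([.5255,.268,.16],18.7)"
```

```text
t 1.1833 tcp [ 0.3661 -0.1591  0.2262] q [-6.030e-01  1.090e-01  1.834e+00  1.000e-03  1.199e+00 -3.940e-01] F [ 0.7  0.4 -0.6] w 0.997
heading -11.99 toolx z 0.0005 tooly [ 6.e-04  4.e-04 -1.e+00]
shift [ 67.1  66.5 450.8] turn [-2.000e-02 -3.069e+01  4.000e-02]
```

Request:
move_arm:
  targets:
    - [[2,0,20],[0,-2,0]]
    - [[6,0,50],[0,-5,0]]
    - [[10,0,85],[0,-8,0]]
    - [[15,0,122],[0,-11,0]]
    - [[20,0,160],[0,-14,0]]
    - [[26,0,198],[0,-17,0]]
    - [[32,0,236],[0,-20,0]]
    - [[38,0,274],[0,-23,0]]
    - [[44,0,312],[0,-26,0]]
    - [[48,0,340],[0,-28,0]]

```text
time: 2.02
tcp_pos: [0.4859, 0.1629, 0.226]
orientation: [-1.559, -0.218, 0.217]
wrist_force: [0.4, -0.2, 0.4]
width: 1.004
```

```bash
python3 -c "
from h import *
rel([.5255,.268,.14],18.7)"
```

```text
t 2.0167 tcp [0.4859 0.1629 0.226 ] q [ 0.174  0.319  1.559  0.     1.264 -0.104] F [ 0.4 -0.2  0.4] w 1.004
heading 15.88 toolx z 0.0007 tooly [ 6.e-04  5.e-04 -1.e+00]
shift [66.8 86.1 90.2] turn [-0.02 -2.82  0.04]
```

Request:
move_arm:
  targets:
    - [[7,5,9],[0,-0.5,0]]
    - [[15,12,20],[0,-1,0]]
    - [[24,21,32],[0,-1.5,0]]
    - [[33,32,45],[0,-2,0]]
    - [[42,45,58],[0,-2.5,0]]
    - [[51,58,70],[0,-2.8,0]]
    - [[59,70,81],[0,-2.8,0]]
    - [[65,80,88],[0,-2.8,0]]
    - [[67,86,90],[0,-2.8,0]]
    - [[67,86,90],[0,-2.8,0]]

```text
time: 2.85
tcp_pos: [0.5249, 0.2641, 0.1382]
orientation: [-1.557, -0.25, 0.255]
wrist_force: [-0.1, -0.6, -0.1]
width: 0.996
```

```bash
python3 -c "
from h import *
rel([.5255,.268,.075],18.7)
s=snapshot('wrist');cv2.imwrite('pics/w1.png',s['image'][:,:,::-1])
m=red(s,(0,512,0,384));v,u=np.nonzero(m);P=np.array([onz(s,a,b,.077) for a,b in zip(u,v)]);print(len(u),u.mean(),v.mean());print(cv2.minAreaRect((P[:,:2]*1000).astype(np.float32)),np.median(P,0))
"
```

```text
t 2.85 tcp [0.5249 0.2641 0.1382] q [ 0.336  0.536  1.467 -0.     1.142  0.014] F [-0.1 -0.6 -0.1] w 0.996
heading 18.43 toolx z -0.0032 tooly [-0.0029 -0.0014 -1.    ]
shift [ 2.  63.1  3.6] turn [ 0.02 -0.27 -0.18]
366 258.8469945355191 202.45901639344262
((526.7182006835938, 270.4828796386719), (12.290621757507324, 61.6016960144043), 19.081035614013672) [0.53024806 0.26356079 0.077     ]
```

View pics/w1.png

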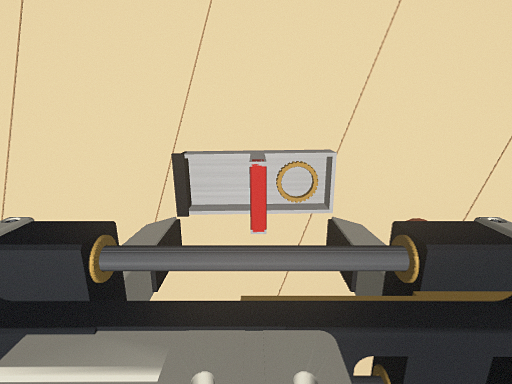

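```bash
python3 -c "
from h import *
rel([.5262,.2690,.073],18.8)"
```

```text
t 2.9 tcp [0.5252 0.2639 0.1392] q [ 0.335  0.534  1.467 -0.     1.143  0.014] F [ 0.8 -0.1  0. ] w 1.003
heading 18.42 toolx z -0.0019 tooly [-0.0017 -0.001  -1.    ]
shift [ 2.7 66.2  4.6] turn [ 0.02 -0.38 -0.11]
```

Request:
move_arm:
  targets:
    - [[1,4,2],[0,-0.2,0]]
    - [[2,10,4],[0,-0.4,0]]
    - [[3,18,5],[0,-0.4,0]]
    - [[3,27,5],[0,-0.4,0]]
    - [[3,36,5],[0,-0.4,0]]
    - [[3,45,5],[0,-0.4,0]]
    - [[3,54,5],[0,-0.4,0]]
    - [[3,61,5],[0,-0.4,0]]
    - [[3,66,5],[0,-0.4,0]]
    - [[3,66,5],[0,-0.4,0]]

```text
time: 3.73
tcp_pos: [0.5261, 0.2701, 0.0725]
orientation: [-1.556, -0.256, 0.26]
wrist_force: [-0.6, -0.8, -0.5]
width: 0.998
```

```bash
python3 -c "
from h import *
s=snapshot('side');cv2.imwrite('pics/s2.png',cv2.resize(s['image'][215:325,200:360,::-1],None,fx=4,fy=4))
rel([.5262,.2690,.073],18.8)"
```

```text
t 3.7833 tcp [0.5265 0.2703 0.0733] q [ 0.345  0.616  1.524 -0.     1.002  0.016] F [-0.2 -0.4  0.8] w 0.998
heading 18.85 toolx z -0.0011 tooly [-1.e-03 -5.e-04 -1.e+00]
shift [-0.7  0.3 -1.1] turn [ 0.01  0.05 -0.06]
```

View pics/s2.png

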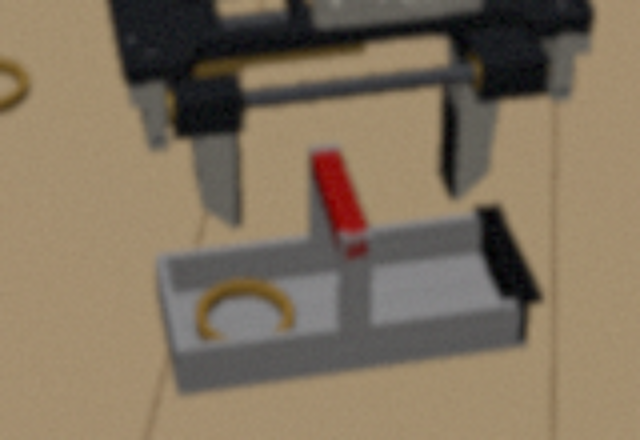

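Fingers straddle the red bar (at about (338,200) in the enlargement), with clearance. Close.

Request:
move_arm:
  targets:
    - [[0,0,0],[0,0,0]]
    - [[0,0,0],[0,0,0]]
    - [[0,0,0],[0,0,0]]
    - [[0,0,0],[0,0,0]]
    - [[0,0,0],[0,0,0]]
    - [[0,0,0],[0,0,0]]
    - [[0,0,0],[0,0,0]]
    - [[0,0,0],[0,0,0]]
    - [[0,0,0],[0,0,0]]
    - [[0,0,0],[0,0,0]]
  hand: 0
  newtons: 35

```text
time: 4.62
tcp_pos: [0.5268, 0.2703, 0.074]
orientation: [-1.555, -0.258, 0.258]
wrist_force: [0.2, -0.2, -0.1]
width: 0.324
```

Request:
move_arm:
  targets:
    - [[0,0,0],[0,0,0]]
    - [[0,0,0],[0,0,0]]
    - [[0,0,0],[0,0,0]]
    - [[0,0,0],[0,0,0]]
    - [[0,0,0],[0,0,0]]
    - [[0,0,0],[0,0,0]]
    - [[0,0,0],[0,0,0]]
    - [[0,0,0],[0,0,0]]
    - [[0,0,0],[0,0,0]]
    - [[0,0,0],[0,0,0]]

```text
time: 5.45
tcp_pos: [0.5268, 0.2703, 0.074]
orientation: [-1.555, -0.258, 0.258]
wrist_force: [-0.8, 0.0, -0.2]
width: 0.138
```

Request:
move_arm:
  targets:
    - [[0,-1,0],[0,0,0]]
    - [[0,-3,0],[0,0,0]]
    - [[0,-7,0],[0,0,0]]
    - [[0,-13,0],[0,0,0]]
    - [[0,-21,0],[0,0,0]]
    - [[0,-30,0],[0,0,0]]
    - [[0,-38,0],[0,0,0]]
    - [[0,-44,0],[0,0,0]]
    - [[0,-48,0],[0,0,0]]
    - [[0,-50,0],[0,0,0]]

```text
time: 6.28
tcp_pos: [0.5271, 0.2705, 0.125]
orientation: [-1.555, -0.259, 0.257]
wrist_force: [-0.3, -0.0, -2.7]
width: 0.133
```

```bash
python3 -c "
from h import *
s=snapshot('side');cv2.imwrite('pics/s3.png',cv2.resize(s['image'][185:305,200:360,::-1],None,fx=4,fy=4))
rel([.5262,.2690,.073],18.8)"
```

```text
t 6.3333 tcp [0.5271 0.2705 0.1249] q [ 0.345  0.556  1.472 -0.     1.113  0.016] F [ 0.1  1.4 -1.7] w 0.137
heading 18.85 toolx z 0.0012 tooly [ 1.1e-03  3.0e-04 -1.0e+00]
shift [-1.4 51.9 -1.1] turn [0.   0.05 0.07]
```

View pics/s3.png

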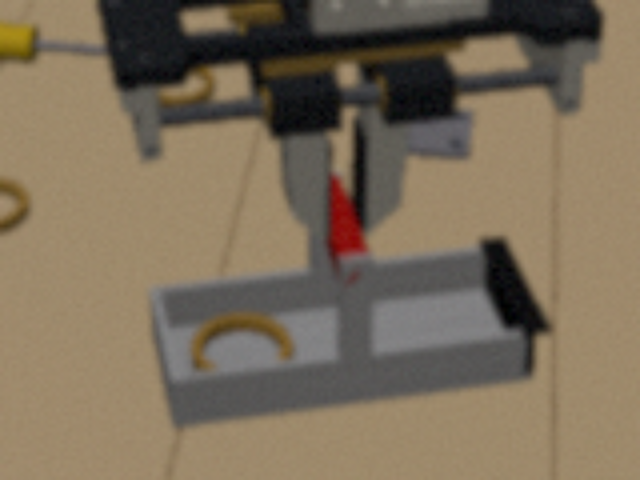

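Request:
move_arm:
  targets:
    - [[0,-3,0],[0,0,0]]
    - [[0,-10,0],[0,0,0]]
    - [[0,-22,0],[0,0,0]]
    - [[0,-37,0],[0,0,0]]
    - [[0,-54,0],[0,0,0]]
    - [[0,-71,0],[0,0,0]]
    - [[0,-86,0],[0,0,0]]
    - [[0,-99,0],[0,0,0]]
    - [[0,-107,0],[0,0,0]]
    - [[0,-110,0],[0,0,0]]

```text
time: 7.17
tcp_pos: [0.5272, 0.2706, 0.2355]
orientation: [-1.555, -0.26, 0.257]
wrist_force: [0.4, 0.0, -3.0]
width: 0.139
```

```bash
python3 -c "
from h import *
rel([.5262,.2690,.235],18.8,40)
rel([.5262,.2690,.235],18.8,-40)
st=r.get_state();M=R.from_rotvec(st['orientation'])
print((M*R.from_rotvec([0,0,np.radians(40)])).as_matrix()[:,0])
s=snapshot('wrist');cv2.imwrite('pics/w3.png',s['image'][:,:,::-1])
"
```

```text
t 7.1667 tcp [0.5272 0.2706 0.2355] q [ 0.345  0.46   1.315 -0.     1.365  0.016] F [ 0.4  0.  -3. ] w 0.139
heading 18.86 toolx z 0.0022 tooly [ 2.1e-03  6.0e-04 -1.0e+00]
shift [-1.5  0.5 -1.2] turn [2.000e-02 5.000e-02 4.013e+01]
t 7.1667 tcp [0.5272 0.2706 0.2355] q [ 0.345  0.46   1.315 -0.     1.365  0.016] F [ 0.4  0.  -3. ] w 0.139
heading 18.86 toolx z 0.0022 tooly [ 2.1e-03  6.0e-04 -1.0e+00]
shift [-1.5  0.5 -1.2] turn [-2.000e-02  5.000e-02 -3.987e+01]
[ 0.72627981  0.24798525 -0.64110916]
```

View pics/w3.png

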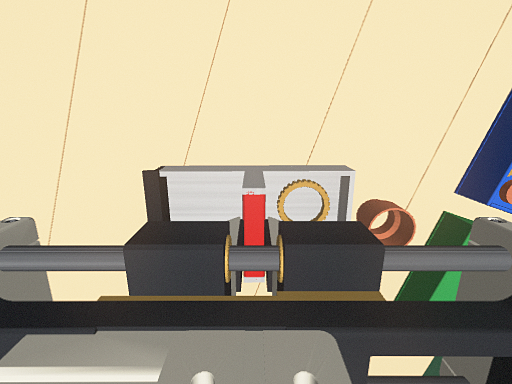

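Request:
move_arm:
  targets:
    - [[0,0,0],[0,0,-1]]
    - [[0,0,0],[0,0,-3]]
    - [[0,0,0],[0,0,-6]]
    - [[0,0,0],[0,0,-9]]
    - [[0,0,0],[0,0,-12]]
    - [[0,0,0],[0,0,-15]]
    - [[0,0,0],[0,0,-17]]
    - [[0,0,0],[0,0,-19]]
    - [[0,0,0],[0,0,-20.5]]
    - [[0,0,0],[0,0,-22]]

```text
time: 8.05
tcp_pos: [0.5257, 0.27, 0.2327]
orientation: [-1.472, -0.548, -0.042]
wrist_force: [0.0, -0.6, -2.1]
width: 0.136
```

Request:
move_arm:
  targets:
    - [[0,0,0],[0,0,-1]]
    - [[0,0,0],[0,0,-2]]
    - [[0,0,0],[0,0,-3.5]]
    - [[0,0,0],[0,0,-5.5]]
    - [[0,0,0],[0,0,-8]]
    - [[0,0,0],[0,0,-11]]
    - [[0,0,0],[0,0,-14]]
    - [[0,0,0],[0,0,-16]]
    - [[0,0,0],[0,0,-17.5]]
    - [[0,0,0],[0,0,-18]]

```text
time: 8.88
tcp_pos: [0.5249, 0.2698, 0.2319]
orientation: [-1.376, -0.774, -0.287]
wrist_force: [0.1, -0.3, -3.0]
width: 0.134
```

```bash
python3 -c "
from h import *
rel([.5262,.2690,.235],18.8,-40)
s=snapshot('wrist');cv2.imwrite('pics/w4.png',s['image'][:,:,::-1])
s=snapshot('side');cv2.imwrite('pics/s4.png',cv2.resize(s['image'][110:290,180:380,::-1],None,fx=3,fy=3))
"
```

```text
t 8.8833 tcp [0.5249 0.2698 0.2319] q [ 0.353  0.174  1.969 -0.053  0.304  0.069] F [ 0.1 -0.3 -3. ] w 0.134
heading 18.87 toolx z 0.6406 tooly [ 0.6063  0.207  -0.7679]
shift [ 2.7 -1.8 -1.2] turn [-0.03  0.05 -0.16]
```

View pics/w4.png

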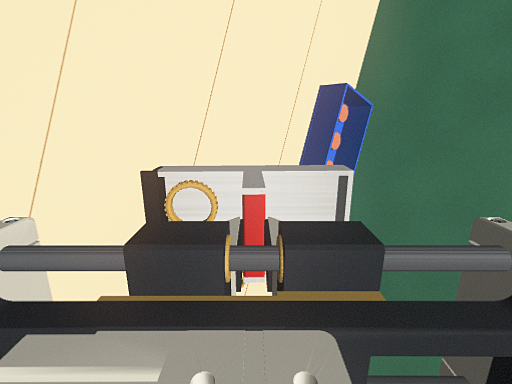

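View pics/s4.png

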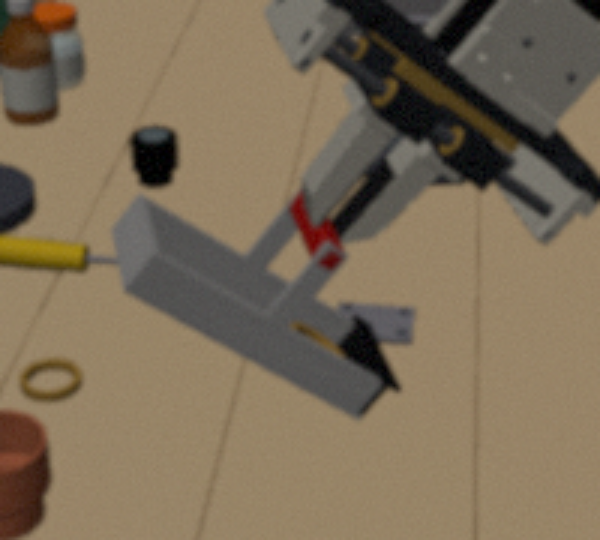

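Request:
move_arm:
  targets:
    - [[0,0,0],[0,0,0]]
    - [[0,0,0],[0,0,0]]
    - [[0,0,0],[0,0,0]]
    - [[0,0,0],[0,0,0]]
    - [[0,0,0],[0,0,0]]
    - [[0,0,0],[0,0,1]]
    - [[0,0,0],[0,0,2.5]]
    - [[0,0,0],[0,0,4.5]]
    - [[0,0,0],[0,0,7]]
    - [[0,0,0],[0,0,10]]

```text
time: 9.82
tcp_pos: [0.5264, 0.2703, 0.2339]
orientation: [-1.433, -0.649, -0.151]
wrist_force: [-0.8, 0.4, -2.4]
width: 0.136
```

Request:
move_arm:
  targets:
    - [[0,0,0],[0,0,3]]
    - [[0,0,0],[0,0,6]]
    - [[0,0,0],[0,0,9.5]]
    - [[0,0,0],[0,0,13]]
    - [[0,0,0],[0,0,16.5]]
    - [[0,0,0],[0,0,20]]
    - [[0,0,0],[0,0,23.5]]
    - [[0,0,0],[0,0,26.5]]
    - [[0,0,0],[0,0,28.5]]
    - [[0,0,0],[0,0,29.5]]

```text
time: 10.65
tcp_pos: [0.5278, 0.2706, 0.2337]
orientation: [-1.554, -0.264, 0.252]
wrist_force: [0.0, -0.6, -1.8]
width: 0.138
```

```bash
python3 -c "
from h import *
rel([.5262,.2690,.235],18.8,0)
s=snapshot('wrist');cv2.imwrite('pics/w5.png',s['image'][:,:,::-1])
s=snapshot('side');cv2.imwrite('pics/s5.png',cv2.resize(s['image'][110:290,180:380,::-1],None,fx=3,fy=3))
rel([.4965,-.281,.239],-20,0)
"
```

```text
t 10.65 tcp [0.5278 0.2706 0.2337] q [ 0.345  0.458  1.322 -0.     1.353  0.016] F [ 0.  -0.6 -1.8] w 0.138
heading 18.84 toolx z 0.0081 tooly [ 0.0076  0.0025 -1.    ]
shift [-2.  -1.3 -1. ] turn [0.   0.04 0.46]
t 10.75 tcp [0.5275 0.2705 0.2335] q [ 0.345  0.457  1.324 -0.     1.351  0.016] F [ 0.5 -0.1 -1.2] w 0.135
heading 18.84 toolx z 0.009 tooly [ 0.0086  0.0028 -1.    ]
shift [-207.4   -7.3 -512. ] turn [-0.17 38.84  0.5 ]
```

View pics/w5.png

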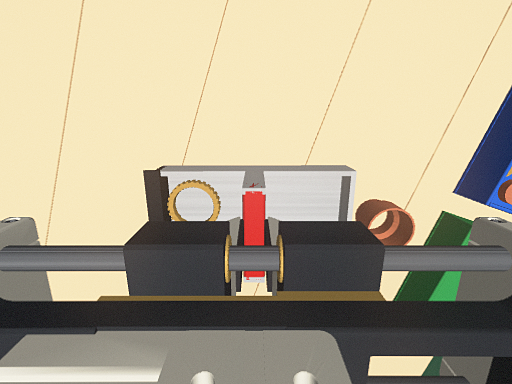

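View pics/s5.png

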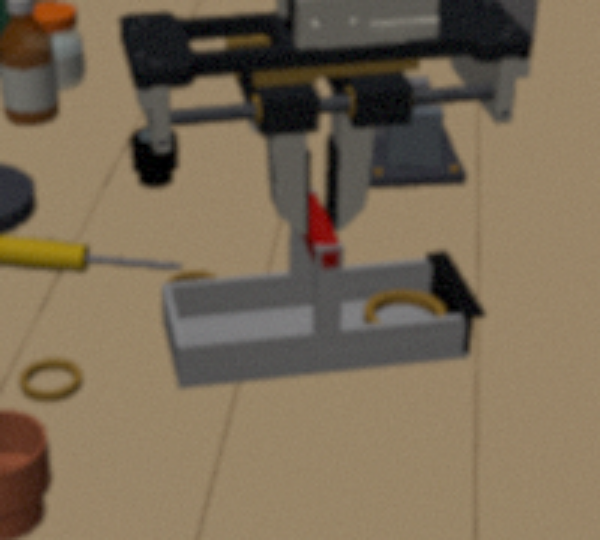

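Request:
move_arm:
  targets:
    - [[-0.5,0,-1.3],[0,0.1,0.1]]
    - [[-2,0,-5],[0,0.4,0.2]]
    - [[-4.7,0,-11.5],[0,0.9,0.3]]
    - [[-8.3,0,-20.5],[0,1.6,0.4]]
    - [[-13,0,-32],[0,2.4,0.5]]
    - [[-18.6,-1,-46],[0,3.5,0.5]]
    - [[-25.4,-1,-62.7],[0,4.8,0.5]]
    - [[-33,-1,-82],[0,6.2,0.5]]
    - [[-42,-2,-103.7],[0,7.9,0.5]]
    - [[-51.8,-2,-128],[0,9.7,0.5]]

```text
time: 11.58
tcp_pos: [0.5187, 0.1308, 0.2359]
orientation: [-1.567, -0.124, 0.123]
wrist_force: [-0.8, -0.1, -2.0]
width: 0.133
```

```bash
python3 -c "
from h import *
rel([.4965,-.281,.24],-20,0)"
```

```text
t 11.5833 tcp [0.5187 0.1308 0.2359] q [ 1.030e-01  3.520e-01  1.481e+00  1.000e-03  1.308e+00 -5.400e-02] F [-0.8 -0.1 -2. ] w 0.133
heading 9.03 toolx z 0.0006 tooly [ 5.e-04  6.e-04 -1.e+00]
shift [ -86.5   -4.4 -403.2] turn [-4.000e-02  2.903e+01  2.000e-02]
```

Request:
move_arm:
  targets:
    - [[-5.8,0,-27],[0,1.9,0]]
    - [[-11.5,0,-54],[0,3.9,0]]
    - [[-17.3,-1,-81],[0,5.8,0]]
    - [[-23,-1,-108],[0,7.7,0]]
    - [[-28.8,-1,-135],[0,9.7,0]]
    - [[-34.5,-2,-162],[0,11.6,0]]
    - [[-40.3,-2,-189],[0,13.5,0]]
    - [[-46,-2,-215],[0,15.4,0]]
    - [[-51.5,-3,-240],[0,17.3,0]]
    - [[-57,-3,-264],[0,19,0]]

```text
time: 12.42
tcp_pos: [0.5038, -0.1395, 0.2388]
orientation: [-1.566, 0.137, -0.138]
wrist_force: [-0.6, 0.4, -2.0]
width: 0.134
```

```bash
python3 -c "
from h import *
rel([.4965,-.281,.24],-20,0)"
```

```text
t 12.4167 tcp [ 0.5038 -0.1395  0.2388] q [-0.417  0.328  1.509  0.     1.305 -0.242] F [-0.6  0.4 -2. ] w 0.134
heading -10.05 toolx z 0.0004 tooly [ 4.e-04  0.e+00 -1.e+00]
shift [  17.5   -1.2 -140.6] turn [-0.01  9.95  0.02]
```

Request:
move_arm:
  targets:
    - [[2.7,0,-22],[0,1.6,0]]
    - [[5.4,0,-43],[0,3.1,0]]
    - [[7.7,0,-62],[0,4.5,0]]
    - [[10,0,-80],[0,5.7,0]]
    - [[12,-1,-96],[0,6.9,0]]
    - [[13.7,-1,-110],[0,7.9,0]]
    - [[15.2,-1,-122],[0,8.7,0]]
    - [[16.3,-1,-131],[0,9.3,0]]
    - [[17,-1,-137],[0,9.8,0]]
    - [[17.5,-1,-140.5],[0,10,0]]

```text
time: 13.25
tcp_pos: [0.4978, -0.2793, 0.2392]
orientation: [-1.553, 0.273, -0.272]
wrist_force: [-0.3, -0.2, -2.0]
width: 0.138
```

```bash
python3 -c "
from h import *
s=snapshot('wrist');cv2.imwrite('pics/w6.png',s['image'][:,:,::-1])
s=snapshot('side');cv2.imwrite('pics/s6.png',cv2.resize(s['image'][20:190,240:400,::-1],None,fx=3.5,fy=3.5))
s=snapshot('top');cv2.imwrite('pics/t6.png',cv2.resize(s['image'][150:350,300:500,::-1],None,fx=3,fy=3))
rel([.4965,-.281,.24],-20,0)"
```

```text
t 13.4 tcp [ 0.4981 -0.2783  0.2392] q [-6.440e-01  4.170e-01  1.372e+00  1.000e-03  1.353e+00 -2.980e-01] F [ 0.6  0.2 -3. ] w 0.136
heading -19.83 toolx z -0.0007 tooly [-3.e-04  1.e-03 -1.e+00]
shift [-0.5 -0.8 -3.1] turn [-0.05  0.17 -0.04]
```

View pics/w6.png

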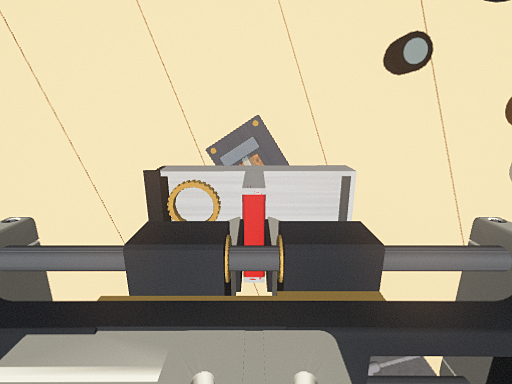

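View pics/s6.png

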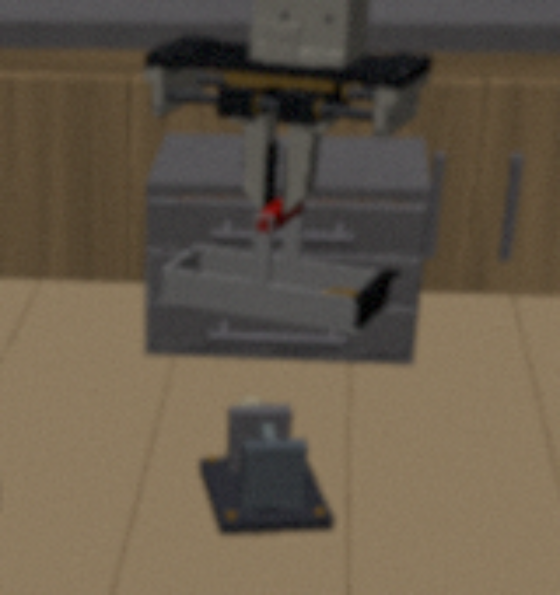

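View pics/t6.png

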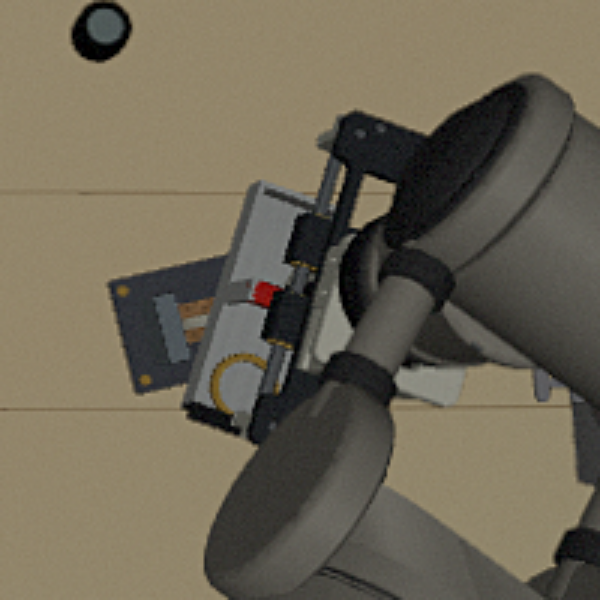

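```bash
python3 -c "
from h import *
for n in ('w3','w4','w5','w6'):
    im=cv2.imread(f'pics/{n}.png');h=cv2.cvtColor(im,cv2.COLOR_BGR2HSV)
    m=((h[...,0]>12)&(h[...,0]<30)&(h[...,1]>110)).astype(np.uint8);m[:172]=0;m[219:]=0;m[:,:164]=0;m[:,336:]=0
    hr=red_=None
    v,u=np.nonzero(m);print(n,'ring',u.min(),u.max(),v.min(),v.max())
    rm=(((h[...,0]<6)|(h[...,0]>174))&(h[...,1]>190)); rm[:185]=0;rm[282:]=0;rm[:,:230]=0;rm[:,280:]=0;v,u=np.nonzero(rm);print(' bar',u.min(),u.max(),u.mean())
s=snapshot('wrist');st=r.get_state();M=R.from_rotvec(st['orientation']).as_matrix()
z=st['tcp_pos'][2]-.074+.008+.004
for u in (164,167,193,219.5,254): print(u,(M.T@(onz(s,u,204,z)-st['tcp_pos'])*1000).round(1))
"
```

```text
w3 ring 164 329 177 218
 bar 243 264 254.34156378600824
w4 ring 164 217 180 218
 bar 243 264 255.50537634408602
w5 ring 164 220 177 218
 bar 243 264 253.79205298013244
w6 ring 164 220 177 218
 bar 243 264 253.85549132947978
164 [-76.   62.   -1.6]
167 [-73.4  62.   -1.6]
193 [-51.2  62.   -1.6]
219.5 [-28.6  62.   -1.6]
254 [ 0.9 62.  -1.6]
```

```bash
python3 -c "
import cv2,numpy as np
a=[cv2.resize(cv2.imread(f'pics/{n}.png')[160:225,140:270],None,fx=6,fy=4.5,interpolation=2) for n in('w4','w6')]
cv2.imwrite('pics/cmp.png',np.vstack(a))"
```

```text
(no output)
```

View pics/cmp.png

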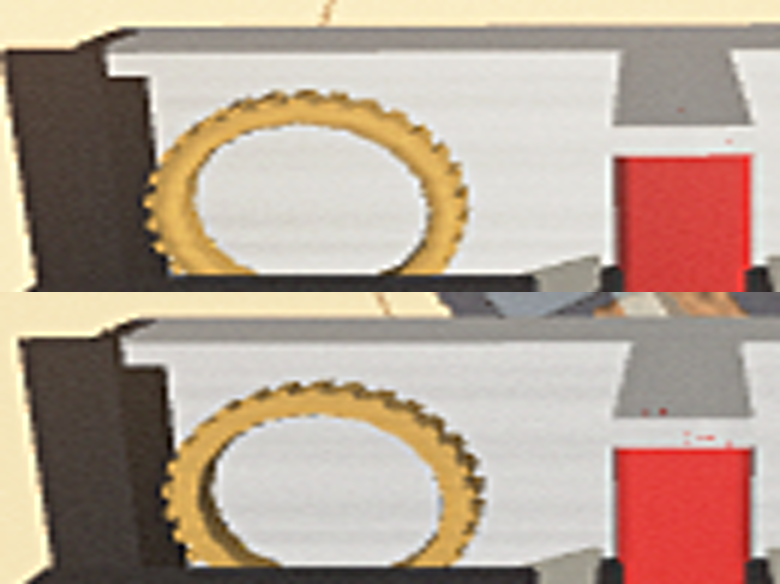

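```bash
python3 -c "
from h import *
s=snapshot('wrist')
def fl(u0,u1): return np.array([depthpt(s,u,v) for u in range(u0,u1,2) for v in range(184,216,2)])
P=np.r_[fl(222,238),fl(275,330)];A=np.c_[P[:,:2],np.ones(len(P))]
c=np.linalg.lstsq(A,P[:,2],rcond=None)[0];print('floor plane slope deg',np.degrees(c[:2]),'rms',np.std(A@c-P[:,2]),'floor z',np.median(P[:,2]))
T=snapshot('top');m=red(T,(370,400,230,260));v,u=np.nonzero(m);print('bar visible part',np.median([depthpt(T,a,b) for a,b in zip(u,v)],0))
m=red(s,(230,280,185,282));v,u=np.nonzero(m);print('bar wrist',np.median([depthpt(s,a,b) for a,b in zip(u,v)],0))
st=r.get_state();print(st['time'],st['tcp_pos'],abs(st['qd']).max())"
```

```text
floor plane slope deg [15.42894804 46.35761805] rms 0.014127130113654211 floor z 0.1694289097740575
bar visible part [ 0.5040834  -0.25888032  0.24241145]
bar wrist [ 0.49904036 -0.2771781   0.24211801]
13.55 [ 0.49818019 -0.27793498  0.23931011] 0.0028407872801907742
```

```bash
python3 -c "
from h import *
s=snapshot('wrist')
P=np.array([depthpt(s,u,v) for u in list(range(225,238))+list(range(275,334)) for v in range(180,216)])
for _ in range(4):
    d=P[:,2]-(np.median(P[:,2]) if _==0 else np.c_[P[:,:2],np.ones(len(P))]@c)
    P=P[abs(d)<(.006 if _==0 else .003)];c=np.linalg.lstsq(np.c_[P[:,:2],np.ones(len(P))],P[:,2],rcond=None)[0]
y=np.radians(-19.9);x=np.array([np.cos(y),np.sin(y)]);print(len(P),np.median(P[:,2]),np.degrees(c[:2]@x),np.degrees(c[:2]@[-x[1],x[0]]),np.ptp(P[:,:2]@x))"
```

```text
2583 0.16948862617797583 0.30376008756266454 0.3725925306731815 0.09662347675149463
```

```bash
python3 -c "
from workcell import ticket
print(ticket.close_job())"
```

```text
the job is handed in; nothing more can be done
None
```

I picked the caddy up by its red handle and lifted it level. In the air I tipped it about 40° with the black end down until the ring slid to the black wall. I then levelled it, carried it over the lens jig and handed the job in at about 13.6 s, still holding it.

Last checks before handing in:
- **Level:** the tray floor was level within about 0.5°, by a plane fit to the wrist camera's depth.
- **Height:** the underside was about 99 mm above the top of the jig.
- **Centring:** the tool was within about 3 mm of the jig centre I measured.
- **Steadiness:** the arm was at rest, with joint speeds below 0.003 rad/s.
- **Ring:** it was against the black wall in the wrist image, its centre about 51–52 mm from the tray's middle.

Some readings did not agree or fell short:
- **First floor fit:** it gave a meaningless slope because wall pixels were mixed in. Repeating it with outliers removed gave the 0.5° above.
- **Ring shift:** the ring appeared to move about 2 px in the wrist view between the tipped and level positions. The whole tray moved by the same amount, so I put this down to slight play in the grip.
- **Bystanders:** I did not measure the other bench items again. I saw no sign of contact, as everything passed well above them.

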